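Clip a reservation tag onto the bench eye

ROBOT

A 6-joint arm with a two-finger parallel gripper is mounted at the origin on a cart in front of the work surface, level with it; the furniture and walls round the work are solid. World frame = base frame: x ahead of the robot, y to its left, z up, the work surface at z = 0. Lengths are in mm, angles in rad, forces in N, time in s.
With the tool pointing down it reaches from about 250 to 775 mm from the base axis. Payload 4 kg.
Tool frame: the origin (TCP) lies midway between the tips of the shut fingers; the grasp point (between the pads) lies 19 mm behind it; z points along the fingers, y is the line along which they close (so a half turn about z gives the same grasp; the last joint's range is limited). The gripper opens to 94 mm and grips with 3 to 60 N. Pads are 16 mm wide; open, the fingers measure 119 mm over their backs; the gripper's body (75 mm by 177 mm) begins 78 mm behind the grasp point.
Start: joints at [-1.389, 0.087, 1.371, -0, 1.684, -0.103], TCP at [154.528, -527.865, 205.506] pointing down, gripper open.
Joint ranges: [-3.1, 3.1], [-0.76, 2.03], [0.27, 2.55], [-1.08, 4.22], [0.17, 2.65], [-2.57, 2.57]. Speed limits (rad/s): [2.79, 2.79, 3.14, 3.14, 3.14, 3.14].

INTERFACE

Orientations are given as a unit quaternion [w, x, y, z].
In Python, from rig import telemetry, snapshot, calibration, arm gives the robot as it stands.
- The arm moves only by the tool play_rows, never from a script. Its argument "motion" is a list of rows, each a list of 3 entries, a list of its own where there are three numbers: the shift along the tool's x, y, z in m, then the turn, a rotation vector about the tool's x, y, z in degrees, then the finger opening in m, from 0 to 0.094. In form: [[[x, y, z], [rx, ry, rz], gripper], ...]. A call has exactly 5 rows; each row shifts and turns the commanded pose from where the row before left it, along the tool's axes as they then stand; what a row does not reach is not made up. A row lasts 1/12 s, in which the tool goes at most 41.7 mm and 7.16 degrees, less where a joint would pass 70% of its speed; a pose out of reach is approached as far as the arm can. A call is refused whole if a number of a shift passes 0.0417 or a number of a turn 7.16, either way. A call with a gripper value outside its range is refused whole. The fingers move at their own pace and stop on an object; "grip_force" is the grip in N (left out, the last holds). Time passes only in rows, so rows that do not move let the fingers close, or fill a call up. It gives the time, the measured TCP pose, the force, the opening and the grip force at its end, in the units of the state.
- telemetry.read_state(): the state, without advancing time (a new reading comes with each control period).
- snapshot(name): name is "scene" or "top" or "wrist"; returns (picture, depth): 420x560x3 uint8, blue, green, red; 420x560 float32, mm along the optical axis (not along the pixel's ray), 0 where there is no reading.
- calibration(name): a dict with "mtx" (3x3 intrinsics, pixels), "eye" and "attitude" of the camera in the world; the wrist camera has in their place "tool_from_camera" (4x4, takes a point from camera to tool coordinates, whose origin is the TCP and whose axes are the flange's). Camera axes: x right, y up, looking along -z (the intrinsics and any distortion apply to the point x, -y, -z); pixel columns grow to the right and rows downward; lengths in mm; the calibration is good to about 2 mm. The wrist camera is an equidistant fisheye: a pixel r from the principal point sees the ray r / f radians off the axis. A picture is of the moment at which its call begins: read the wrist's pose just before it. calibration takes no time and is no camera call.
- arm.sign_off(): hands the job in; it is judged then, once.
The state is a dict: "t": time; "joints": joint angles; "joint_vel": joint speeds; "tau": joint torques, N m; "tool_pos": TCP position; "tcp_rot": TCP orientation; "contact_force": force on the tool from outside, world axes, zero at the start; "torque": the same for the moment, N m; "gripper_width": finger opening in mm; "grasp_force": force on a finger pad.
Only numpy, scipy, OpenCV 4.12 (cv2) and the standard library are available. Lean on these libraries where they do the work, as an engineer would, in place of code of your own. Each camera call takes 0.05 s, during which the arm holds its last target. There are 200 camera calls.

TASK

Pick up the tag hook by its waisted grip and clip it onto the front leg of the upright staple on the bench plate: push it on so that the leg presses the sprung gate inward, until the leg is home in the fork and the gate snaps shut behind it. Then tug the hook back gently until the closed gate is felt to hold against the leg, lay the hook down still clipped on and let go. Never push or pull the staple with more than about 15 N, neither once the hook is home nor in the tug, and leave the bottle, tube rack and timer where they are.

Things in the scene. Friction and masses are not known exactly. Their poses are not given: they have to be found in the camera images.
- hook_grip (a point): centre of the tag hook's waisted grip, 16 mm above its underside (starts flat on the worktop; loose, 0.11 kg). x to the forked nose, y across, z up. Grip block 16 mm wide (y), 32 tall, free for fingers from x -12 to +12 mm, between a rear flange and a front shoulder (34 mm wide) that stop fingers sliding along; grasp across y. White tag plate behind, 50 mm wide, to x -81 mm.
- fork_bottom (a point): point on the hook, in the middle of the fork's bottom, x = +53 mm from hook_grip at the same height; same axes. Two straight steel prongs (6 mm wide, 10 mm tall, underside 11 mm above the hook's underside) run on from here 41 mm along x with a 20 mm gap between them. The staple's leg (8 mm round) is home when it touches here, its axis then 57 mm from hook_grip.
- gate_mid (a point): point on the hook in the middle of the shut gate, x = +84 mm from hook_grip: a 6 mm thick bar across the fork's mouth. A leg coming in first touches it with its axis at x = 91 mm from hook_grip; the gate can snap shut behind the leg when that is at about 60 mm; pulled back, the leg is stopped by the inside of the shut gate at 77 mm.
- gate (a joint): angle of the hook's gate: 0 = shut (it cannot swing outward), growing to 1.45 rad as it is pressed inward about a pin in the prong at y = +13 mm; a spring always closes it. Pressing it in with a bar takes about 2 to 4 N; just before it snaps shut it draws the hook on instead.
- eye_base: aluminium base plate (105 x 66 x 5 mm) fixed to the worktop, carrying an upright steel staple (the eye). Origin: on the worktop in the middle of the slot where the staple's front leg is clamped; the plate reaches 23 mm in front of it. x points from front leg to rear leg, z up. The hook goes on moving along this +x, prongs passing left and right of both legs.
- eye_mid (a point): point 29 mm above eye_base's origin. Staple: inverted U of 8 mm round bar, legs 50 mm apart along x, top bar's underside 53 mm and top 61 mm above the worktop. It is clamped in a slot: the front leg's axis stands anywhere from 15 mm before to 15 mm beyond this point along x (at y = 0), unmeasured, to be found by feel or sight. Do not push or pull it with over 15 N.
- brown_bottle: bystander: brown bottle, 58 mm across, 115 mm tall, behind the eye; origin at its underside
- tube_rack: bystander: white rack of small tubes, 78 x 146 x 50 mm, behind the eye; origin at its underside
- bench_timer: bystander: white timer, 47 x 68 x 66 mm, beyond the start of the hook; origin at its underside

How it is judged (in metres and radians):
On the way, in this order (a step that is already met when the one before it is completed fails the run):
1. the staple presses the gate inward (value of joint gate above 0.7 rad and contact force between tag_hook and eye_base above 0.3 N), for 0.05 s.
2. the leg is home in the fork and the gate has snapped shut behind it (value of joint gate below 0.1 rad and x of eye_base in the frame of hook_grip between 0.03 and 0.0765 m and y of eye_base in the frame of hook_grip between -0.01 and 0.01 m), for 0.1 s.
3. the hook is tugged back so that the inside of the shut gate bears on the leg with over 2 N (value of joint gate below 0.1 rad and contact force between gate and eye_base above 2 N), for 0.1 s.
At the end, for the whole second after the job is handed in: the front leg of the staple is inside the fork (the base plate's origin 30 to 94 mm ahead of the grip centre and within 12 mm of its middle line), the gate is shut (under 0.1 rad), and the hook lies at rest and nearly level (within 0.2 rad) on the worktop, its grip centre below 30 mm (value of joint gate below 0.1 rad and x of eye_base in the frame of hook_grip between 0.03 and 0.094 m and y of eye_base in the frame of hook_grip between -0.012 and 0.012 m and height (world z) of hook_grip below 0.03 m and angle between hook_grip's own z axis and vertical below 0.2 rad and linear speed of tag_hook below 0.02 m/s); the robot touches nothing.
It fails at once if the hook is forced against the staple with more than 15 N (contact force between tag_hook and eye_base above 15 N).
It fails at once if the robot itself pushes the staple or its plate with more than 15 N (contact force between the arm and eye_base above 15 N).
It fails at once if a bystander is moved more than 20 mm (distance of any of brown_bottle, tube_rack, bench_timer from where it was at the start of the episode above 0.02 m).
It also fails if it takes over 69 s, if anything falls off the work surface, if the arm or the gripper's body presses on something with over 40 N, if the wrist force passes 120 N, or if a joint passes its speed limit or range.

## Working session

There is one attempt and no reset: what is moved stays moved. The work goes in short steps, Python scripts to look and compute and a tool call to move; the robot and the scene stay as the last step left them, time stands still between calls to the robot, and variables do not carry over. Pictures are saved under pics/ and viewed, at most 10 in all, crops included, and the job is handed in when it is done.

Besides the shell and the picture viewer there is one more tool, called as a command line: name --argument value ..., lists and objects as JSON in quotes. play_rows: Moves the arm, as the interface text tells. Its arguments: {"type":"object","properties":{"motion":{"type":"array"},"grip_force":{"type":"number"}},"required":["motion"]}

```bash
mkdir -p pics; ls; cat > h.py <<'E'
import numpy as np, cv2
from rig import telemetry, snapshot, calibration, arm
from scipy.spatial.transform import Rotation as R
E
python3 - <<'E'
from h import *
for n in ("scene","top"):
    c=calibration(n); print(n,c)
    p,d=snapshot(n); cv2.imwrite(f"pics/{n}0.png",p); np.save(f"{n}0.npy",d)
print(calibration("wrist"))
print(telemetry.read_state())
a=cv2.imread("pics/top0.png");
E
```

```text
pics
scene {'mtx': array([[546.86615153,   0.        , 266.75926657],
       [  0.        , 546.86615153, 201.57236728],
       [  0.        ,   0.        ,   1.        ]]), 'eye': array([ 103.57780862, 1033.07817896, 1271.52504222]), 'attitude': array([-0.23770851, -0.08737901,  0.34224299,  0.90483662])}
top {'mtx': array([[538.6612663 ,   0.        , 280.58005208],
       [  0.        , 538.6612663 , 208.5943716 ],
       [  0.        ,   0.        ,   1.        ]]), 'eye': array([ 287.83842034,  111.58039163, 1717.41477643]), 'attitude': array([-0.70364896, -0.06060241,  0.06691125,  0.7047896 ])}
{'mtx': array([[325.1922621 ,   0.        , 281.76630988],
       [  0.        , 325.1922621 , 208.3908756 ],
       [  0.        ,   0.        ,   1.        ]]), 'tool_from_camera': array([[ 3.32604050e-04,  9.59266643e-01,  2.82502029e-01,
         8.23743982e+01],
       [ 9.99999859e-01, -2.02282495e-04, -4.90478434e-04,
         2.41686775e-01],
       [-4.13354386e-04,  2.82502153e-01, -9.59266575e-01,
        -1.79625857e+02],
       [ 0.00000000e+00,  0.00000000e+00,  0.00000000e+00,
         1.00000000e+00]])}
{'t': 0.1, 'joints': array([-1.38910499e+00,  8.78993689e-02,  1.37207526e+00, -3.45912804e-05,
        1.68362693e+00, -1.03120415e-01]), 'joint_vel': array([-0.00017872, -0.00361604, -0.00366823, -0.00159942,  0.00226264,
        0.00177822]), 'tau': array([ 2.77816325e-03, -3.41248512e+01, -3.03303838e+01,  7.18632806e-02,
        3.04062758e-02, -8.81608753e-05]), 'tool_pos': array([ 154.42029743, -527.36044909,  204.42538572]), 'tcp_rot': array([-1.00300450e-03,  9.89877182e-01,  1.41923061e-01, -5.66246582e-05]), 'contact_force': array([-0.58980922,  0.76750412,  0.17917462]), 'torque': array([0.02397775, 0.01429839, 0.02880391]), 'grasp_force': 0.0, 'gripper_width': 93.74997584332593}
```

View pics/top0.png

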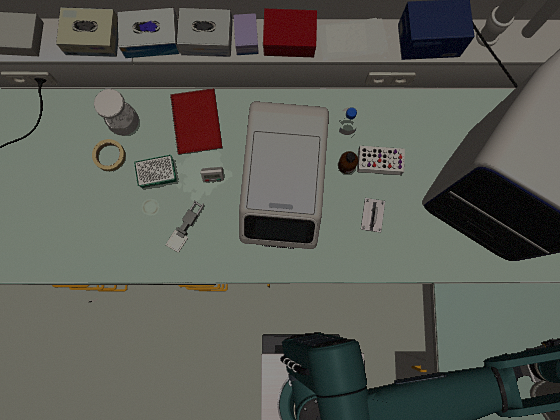

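View pics/scene0.png

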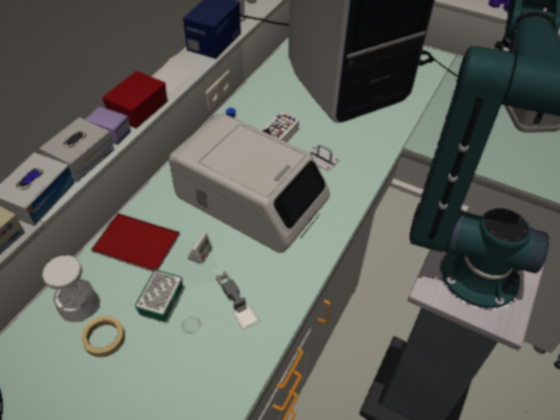

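The top view shows the hook around (188,223) with its tag plate towards (178,240), and the eye plate around (373,215). The timer is at (212,175), the bottle at (348,162), the rack at (381,160), and a big instrument stands between the hook and the eye.

```bash
cat >> h.py <<'E'
def deproj(n,d=None,c=None):
    c=c or calibration(n); K=c["mtx"]; q=c["attitude"]; Rm=R.from_quat([q[1],q[2],q[3],q[0]]).as_matrix()
    v,u=np.mgrid[0:420,0:560]; x=(u-K[0,2])/K[0,0]*d; y=(v-K[1,2])/K[1,1]*d
    return np.stack([x,-y,-d],-1)@Rm.T+c["eye"]
E
python3 - <<'E'
from h import *
d=np.load("top0.npy"); p=cv2.imread("pics/top0.png"); W=deproj("top",d)
for u,v in [(100,265),(185,225),(178,240),(198,205),(373,215),(285,170),(280,235),(212,175),(348,162),(381,160),(60,240),(373,240)]: print((u,v),W[v,u].round(1))
def pts(u0,u1,v0,v1,z0,z1):
    s=W[v0:v1,u0:u1]; m=(s[...,2]>z0)&(s[...,2]<z1); return s[m]
for nm,b in dict(hook=(160,210,195,255,6,60),timer=(198,228,163,187,8,80),instr=(232,335,95,252,30,400),eye=(355,390,190,240,3,80),staple=(355,390,190,240,30,80)).items():
    q=pts(*b); print(nm,len(q))
    if not len(q): continue
    print(q.min(0).round(),q.max(0).round()); r=cv2.minAreaRect(q[:,:2].astype(np.float32)); print(r)
a=cv2.resize(p[190:260,155:215],None,fx=6,fy=6,interpolation=2); b=cv2.resize(p[190:260,345:405],None,fx=6,fy=6,interpolation=2)
cv2.imwrite("pics/c.png",np.hstack([a,b]))
E
```

```text
(100, 265) [420.1 669.3  -1.2]
(185, 225) [543.3 398.4  30.5]
(178, 240) [498.2 422.7  10.1]
(198, 205) [612.5 362.7   4.8]
(373, 215) [ 579.  -202.4    6.1]
(285, 170) [677.6  84.6 204.2]
(280, 235) [496.7  99.  139.6]
(212, 175) [702.9 315.   42.1]
(348, 162) [ 730.7 -113.3   97.4]
(381, 160) [ 751.2 -226.6   46.8]
(60, 240) [500.7 803.3  -5.9]
(373, 240) [ 497.9 -199.7    6.1]
hook 515
[454. 325.   6.] [645. 482.  42.]
((550.3712768554688, 404.1651306152344), (190.96994018554688, 156.68038940429688), 1.5301287174224854)
timer 294
[675. 277.   8.] [741. 362.  74.]
((707.3231201171875, 318.9023132324219), (65.6629867553711, 84.90653228759766), 1.4248371124267578)
instr 11581
[464. -45.  33.] [899. 224. 216.]
((679.5855102539062, 88.82736206054688), (240.00384521484375, 423.0922546386719), 84.93397521972656)
eye 670
[ 501. -256.    3.] [ 662. -143.   67.]
((581.55908203125, -199.68048095703125), (111.58348083496094, 162.08412170410156), 88.99888610839844)
staple 51
[ 543. -206.   31.] [ 598. -192.   67.]
((570.1932983398438, -199.5286865234375), (8.538920402526855, 55.36574172973633), 80.52044677734375)
```

View pics/c.png

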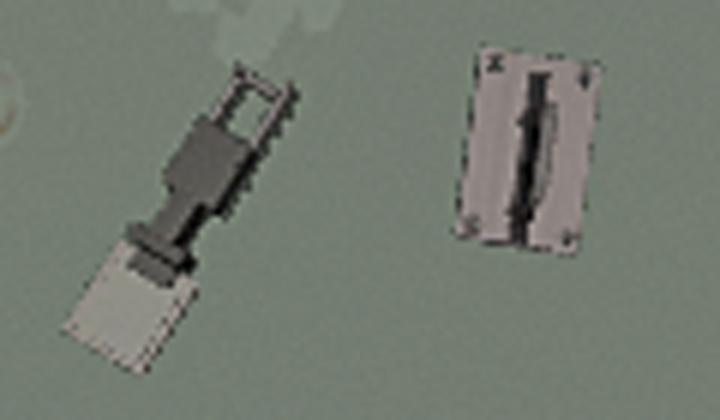

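The crop shows the hook heading up and to the right: the nose is at crop (240–295, 65–90), the waist at about (180,225) and the rear plate edge at (65,330)–(145,372). The eye plate corners are (458,235), (575,255), (600,65) and (483,45).

```bash
cat >> h.py <<'E'
def onplane(n,u,v,z):
    c=calibration(n);K=c["mtx"];q=c["attitude"];Rm=R.from_quat([q[1],q[2],q[3],q[0]]).as_matrix()
    r=Rm@np.array([(u-K[0,2])/K[0,0],-(v-K[1,2])/K[1,1],-1]); e=c["eye"]; return (e+r*(z-e[2])/r[2])[:2]
def state():
    s=telemetry.read_state(); q=s["tcp_rot"]; Rm=R.from_quat([q[1],q[2],q[3],q[0]]); return s,Rm
def yaw(Rm): x=Rm.as_matrix()[:,0]; return np.degrees(np.arctan2(x[1],x[0]))
def plan(wps,start=None):
    """wps: list of (x,y,z,yawdeg,grip). prints rows"""
    s,Rm=state(); p=s["tool_pos"].copy(); y=yaw(Rm)
    if start is not None: p=np.array(start[:3],float); y=start[3]
    rows=[]
    for x_,y_,z_,w_,g in wps:
        t=np.array([x_,y_,z_],float); dy=(w_-y+180)%360-180
        n=max(1,int(np.ceil(max(np.abs(t-p).max()*0+np.linalg.norm(t-p)/41,abs(dy)/7.1))))
        p0=p.copy(); y0=y
        for i in range(1,n+1):
            tp=p0+(t-p0)*i/n; ty=y0+dy*i/n; a=np.radians(y); d=tp-p
            sx=d[0]*np.cos(a)+d[1]*np.sin(a); sy=d[0]*np.sin(a)-d[1]*np.cos(a)
            sx,sy,sz=np.round([sx/1e3,sy/1e3,-d[2]/1e3],4); r=round(-(ty-y),2)
            rows.append([[float(sx),float(sy),float(sz)],[0,0,r],g])
            p=p+np.array([sx*np.cos(a)+sy*np.sin(a),sx*np.sin(a)-sy*np.cos(a),-sz])*1e3; y-=r
    while len(rows)%5: rows.append([[0,0,0],[0,0,0],rows[-1][2]])
    for i in range(0,len(rows),5): print(str(rows[i:i+5]).replace(" ","").replace("0.0,","0,"))
E
python3 - <<'E'
from h import *
f=lambda n,x,y,z,o: onplane(n,o[0]+x/6-.4,o[1]+y/6-.4,z)
o=(155,190)
rear=(f("top",65,330,7,o)+f("top",145,372,7,o))/2; nose=(f("top",240,65,21,o)+f("top",295,90,21,o))/2
grip=f("top",180,222,32,o); print("rear",rear,"nose",nose,np.linalg.norm(nose-rear),"grip",grip)
u=(nose-rear)/np.linalg.norm(nose-rear); print("yaw",np.degrees(np.arctan2(u[1],u[0])),"grip from rear",rear+81*u)
o=(345,190)
c=np.float32([f("top",x,y,5,o) for x,y in [(458,235),(575,255),(600,65),(483,45)]]);print(c,cv2.minAreaRect(c))
m=(c[2]+c[3])/2-(c[0]+c[1])/2;print(np.degrees(np.arctan2(m[1],m[0])),np.linalg.norm(m)); u=m/np.linalg.norm(m); print("origin",(c[0]+c[1])/2+23*u)
g=rear+81*u*0+81*(nose-rear)/np.linalg.norm(nose-rear); 
plan([(350,-350,320,40,0.094),(g[0]-30,g[1]+25,200,149,0.094)])
E
```

```text
rear [472.70075732 441.15083675] nose [617.55261336 356.75658085] 167.64382071850034 grip [538.0072086  399.21725907]
yaw -30.226130405265398 grip from rear [542.68842695 400.37429814]
[[ 534.1252  -355.53638]
 [ 523.2351  -417.83362]
 [ 626.98596 -437.20532]
 [ 638.0788  -374.24664]] ((580.5555419921875, -396.370849609375), (63.92800521850586, 105.85910034179688), 79.79676818847656)
-10.389614 105.5833
origin [ 551.3031  -390.83282]
[[[0.0297,-0.0144,-0.0144],[0,0,np.float64(-2.96)],0.094],[[0.0304,-0.0129,-0.0145],[0,0,np.float64(-2.96)],0.094],[[0.031,-0.0112,-0.0144],[0,0,np.float64(-2.96)],0.094],[[0.0316,-0.0097,-0.0145],[0,0,np.float64(-2.96)],0.094],[[0.032,-0.008,-0.0144],[0,0,np.float64(-2.96)],0.094]]
[[[0.0324,-0.0063,-0.0145],[0,0,np.float64(-2.96)],0.094],[[0.0326,-0.0047,-0.0144],[0,0,np.float64(-2.96)],0.094],[[0.0329,-0.003,-0.0145],[0,0,np.float64(-2.96)],0.094],[[0.0312,-0.0245,0.006],[0,0,np.float64(-5.45)],0.094],[[0.0333,-0.0214,0.006],[0,0,np.float64(-5.45)],0.094]]
[[[0.0352,-0.0181,0.006],[0,0,np.float64(-5.45)],0.094],[[0.0368,-0.0147,0.006],[0,0,np.float64(
[... 227 characters left out ...]
94],[[0.0395,0.0037,0.006],[0,0,np.float64(-5.45)],0.094],[[0.0389,0.0075,0.006],[0,0,np.float64(-5.45)],0.094],[[0.038,0.0112,0.006],[0,0,np.float64(-5.45)],0.094],[[0.0368,0.0147,0.006],[0,0,np.float64(-5.45)],0.094]]
[[[0.0352,0.0181,0.006],[0,0,np.float64(-5.45)],0.094],[[0.0333,0.0214,0.006],[0,0,np.float64(-5.45)],0.094],[[0.0312,0.0245,0.006],[0,0,np.float64(-5.45)],0.094],[[0.0286,0.0273,0.006],[0,0,np.float64(-5.45)],0.094],[[0.026,0.0299,0.006],[0,0,np.float64(-5.45)],0.094]]
[[[0.023,0.0323,0.006],[0,0,np.float64(-5.45)],0.094],[[0.0198,0.0343,0.006],[0,0,np.float64(-5.45)],0.094],[[0.0165,0.036,0.006],[0,0,np.float64(-5.45)],0.094],[[0,0,0],[0,0,0],0.094],[[0,0,0],[0,0,0],0.094]]
```

```bash
sed -i 's/r=round(-(ty-y),2)/r=float(round(-(ty-y),1))/; s/-d\[2\]\/1e3\],4)/-d[2]\/1e3],3)+0.0/' h.py
python3 - <<'E'
from h import *
f=lambda n,x,y,z,o: onplane(n,o[0]+x/6-.4,o[1]+y/6-.4,z)
o=(345,190)
c=np.float32([f("top",x-360,y,5,o) for x,y in [(458,235),(575,255),(600,65),(483,45)]]);print(c,cv2.minAreaRect(c))
m=(c[2]+c[3])/2-(c[0]+c[1])/2;print(np.degrees(np.arctan2(m[1],m[0])),np.linalg.norm(m)); u=m/np.linalg.norm(m); print("origin",(c[0]+c[1])/2+23*u)
plan([(330,-200,330,70,0.094),(540,400,330,150,0.094),(540,400,140,150,.094)])
E
```

```text
[[ 534.34766 -162.24579]
 [ 523.46814 -224.63698]
 [ 627.1184  -241.8931 ]
 [ 638.2003  -178.83838]] ((580.834228515625, -201.73770141601562), (64.01853942871094, 105.65324401855469), 80.54785919189453)
-9.26472 105.12279
origin [ 551.60785 -197.14429]
[[[0.026,-0.026,-0.013],[0,0,-5.4],0.094],[[0.029,-0.024,-0.012],[0,0,-5.3],0.094],[[0.03,-0.022,-0.013],[0,0,-5.4],0.094],[[0.032,-0.018,-0.012],[0,0,-5.4],0.094],[[0.034,-0.015,-0.013],[0,0,-5.3],0.094]]
[[[0.036,-0.012,-0.012],[0,0,-5.4],0.094],[[0.036,-0.008,-0.013],[0,0,-5.4],0.094],[[0.036,-0.005,-0.012],[0,0,-5.3],0.094],[[0.038,-0.002,-0.013],[0,0,-5.4],0.094],[[0.037,0.002,-0.013],[0,0,-5.4],0.094]]
[[[0.04,0,0.0],[0,0,-5.0],0.094],[[0.039,0.002,0.0],[0,0,-5.0],0.094],[[0.04,0.007,0.0],[0,0,-5.0],0.094],[[0.038,0.01,0.0],[0,0,-5.0],0.094],[[0.038,0.013,0.0],[0,0,-5.0],0.094]]
[[[0.036,0.016,0.0],[0,0,-5.0],0.094],[[0.034,0.019,0.0],[0,0,-5.0],0.094],[[0.033,0.023,0.0],[0,0,-5.0],0.094],[[0.031,0.025,0.0],[0,0,-5.0],0.094],[[0.028,0.028,0.0],[0,0,-5.0],0.094]]
[[[0.026,0.03,0.0],[0,0,-5.0],0.094],[[0.024,0.032,0.0],[0,0,-5.0],0.094],[[0.02,0.034,0.0],[0,0,-5.0],0.094],[[0.017,0.036,0.0],[0,0,-5.0],0.094],[[0.014,0.037,0.0],[0,0,-5.0],0.094]]
[[[0.011,0.038,0.0],[0,0,-5.0],0.094],[[0,0,0.038],[0,0,0.0],0.094],[[0,0,0.038],[0,0,0.0],0.094],[[0,0,0.038],[0,0,0.0],0.094],[[0,0,0.038],[0,0,0.0],0.094]]
[[[0,0,0.038],[0,0,0.0],0.094],[[0,0,0],[0,0,0],0.094],[[0,0,0],[0,0,0],0.094],[[0,0,0],[0,0,0],0.094],[[0,0,0],[0,0,0],0.094]]
```

play_rows --motion '[[[0.026,-0.026,-0.013],[0,0,-5.4],0.094],[[0.029,-0.024,-0.012],[0,0,-5.3],0.094],[[0.03,-0.022,-0.013],[0,0,-5.4],0.094],[[0.032,-0.018,-0.012],[0,0,-5.4],0.094],[[0.034,-0.015,-0.013],[0,0,-5.3],0.094]]'

```text
t: 0.52
tool_pos: [242.2, -362.5, 268.3]
tcp_rot: [-0.001, 0.929, 0.369, 0.0]
contact_force: [1.5, -0.5, 0.7]
gripper_width: 93.8
grasp_force: 0.0
```

play_rows --motion '[[[0.036,-0.012,-0.012],[0,0,-5.4],0.094],[[0.036,-0.008,-0.013],[0,0,-5.4],0.094],[[0.036,-0.005,-0.012],[0,0,-5.3],0.094],[[0.038,-0.002,-0.013],[0,0,-5.4],0.094],[[0.037,0.002,-0.013],[0,0,-5.4],0.094]]'

```text
t: 0.93
tool_pos: [330.6, -198.5, 331.8]
tcp_rot: [-0.0, 0.818, 0.575, -0.0]
contact_force: [-0.2, -0.4, 1.0]
gripper_width: 93.5
grasp_force: 0.0
```

play_rows --motion '[[[0.04,0,0.0],[0,0,-5.0],0.094],[[0.039,0.002,0.0],[0,0,-5.0],0.094],[[0.04,0.007,0.0],[0,0,-5.0],0.094],[[0.038,0.01,0.0],[0,0,-5.0],0.094],[[0.038,0.013,0.0],[0,0,-5.0],0.094]]'

```text
t: 1.35
tool_pos: [396.2, -10.5, 331.2]
tcp_rot: [0.0, 0.674, 0.739, -0.0]
contact_force: [0.4, -0.7, 0.4]
gripper_width: 94.0
grasp_force: 0.0
```

play_rows --motion '[[[0.036,0.016,0.0],[0,0,-5.0],0.094],[[0.034,0.019,0.0],[0,0,-5.0],0.094],[[0.033,0.023,0.0],[0,0,-5.0],0.094],[[0.031,0.025,0.0],[0,0,-5.0],0.094],[[0.028,0.028,0.0],[0,0,-5.0],0.094]]'

```text
t: 1.77
tool_pos: [461.8, 176.5, 331.0]
tcp_rot: [-0.0, 0.498, 0.867, -0.0]
contact_force: [0.7, -1.3, 1.0]
gripper_width: 93.7
grasp_force: 0.0
```

play_rows --motion '[[[0.026,0.03,0.0],[0,0,-5.0],0.094],[[0.024,0.032,0.0],[0,0,-5.0],0.094],[[0.02,0.034,0.0],[0,0,-5.0],0.094],[[0.017,0.036,0.0],[0,0,-5.0],0.094],[[0.014,0.037,0.0],[0,0,-5.0],0.094]]'

```text
t: 2.18
tool_pos: [527.0, 363.8, 330.6]
tcp_rot: [-0.0, 0.298, 0.954, -0.001]
contact_force: [0.8, -0.0, -0.1]
gripper_width: 93.9
grasp_force: 0.0
```

play_rows --motion '[[[0.011,0.038,0.0],[0,0,-5.0],0.094],[[0,0,0.038],[0,0,0.0],0.094],[[0,0,0.038],[0,0,0.0],0.094],[[0,0,0.038],[0,0,0.0],0.094],[[0,0,0.038],[0,0,0.0],0.094]]'

```text
t: 2.6
tool_pos: [539.5, 399.7, 176.5]
tcp_rot: [-0.0, 0.258, 0.966, -0.001]
contact_force: [-0.8, -0.3, -0.1]
gripper_width: 94.2
grasp_force: 0.0
```

play_rows --motion '[[[0,0,0.03],[0,0,0.0],0.094],[[0,0,0],[0,0,0],0.094],[[0,0,0],[0,0,0],0.094],[[0,0,0],[0,0,0],0.094],[[0,0,0],[0,0,0],0.094]]'

```text
t: 3.02
tool_pos: [541.3, 400.3, 153.5]
tcp_rot: [0.002, 0.259, 0.966, 0.002]
contact_force: [0.1, -1.0, -0.1]
gripper_width: 93.8
grasp_force: 0.0
```

```bash
cat >> h.py <<'E'
def wrist(name):
    s,Rm=state(); p,d=snapshot("wrist"); cv2.imwrite(f"pics/{name}.png",p); np.savez(name,p=p,d=d,T=s["tool_pos"],R=Rm.as_matrix()); return s,Rm,p,d
def wray(name,u,v,z):
    "wrist pixel onto world plane z"
    f=np.load(name+".npz"); c=calibration("wrist"); K=c["mtx"]; M=c["tool_from_camera"]
    a=np.array([u-K[0,2],v-K[1,2]]); r=np.hypot(*a); th=r/K[0,0]; k=np.sin(th)/max(r,1e-9)
    cam=np.array([a[0]*k,-a[1]*k,-np.cos(th)]); D=f["R"]@(M[:3,:3]@cam); E=f["R"]@M[:3,3]+f["T"]
    return (E+D*(z-E[2])/D[2])[:2]
E
python3 - <<'E'
from h import *
s,Rm,p,d=wrist("w1"); print(s["t"],s["tool_pos"],yaw(Rm),s["contact_force"])
E
```

```text
3.0167 [541.34580003 400.2610001  153.50925246] 150.013962955464 [ 0.05437948 -0.99228964 -0.12695504]
```

View pics/w1.png

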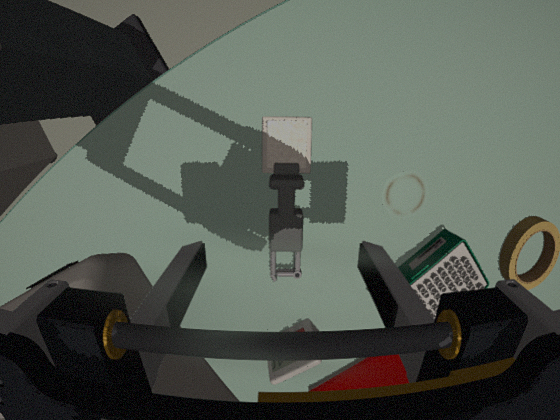

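The wrist view shows the hook nearly aligned with the image vertical: rear edge from (263,117) to (312,117), waist at about (287,194) and nose from (272,278) to (300,276).

```bash
python3 - <<'E'
from h import *
f=np.load("w1.npz"); print("depth",f["d"][195,287],f["d"][140,287],f["d"][150,380])
r=(wray("w1",263,117,6)+wray("w1",312,117,6))/2; n=(wray("w1",272,278,21)+wray("w1",300,276,21))/2
print(np.linalg.norm(wray("w1",263,117,6)-wray("w1",312,117,6)))
w=wray("w1",287,194,32)
sh=(wray("w1",270,207,32)+wray("w1",303,207,32))/2; print("shoulder width",np.linalg.norm(wray("w1",270,207,32)-wray("w1",303,207,32)))
L=np.linalg.norm(n-r);u=(n-r)/L
print(r,n,L,"yaw",np.degrees(np.arctan2(u[1],u[0])),"grip",r+81*u*L/175,w,sh-u*12)
cv2.imwrite("pics/w1c.png",cv2.resize(f["p"][105:290,230:345],None,fx=3.2,fy=3.2,interpolation=2))
E
```

```text
depth 309.20975 322.75235 0.0
48.72203564481703
shoulder width 31.855167091414323
[474.742608   445.78676677] [619.70985168 360.79463118] 168.04512743174482 yaw -30.382460853898866 grip [541.84173222 406.44754973] [537.31114416 408.70588915] [537.94397197 407.96836494]
```

View pics/w1c.png

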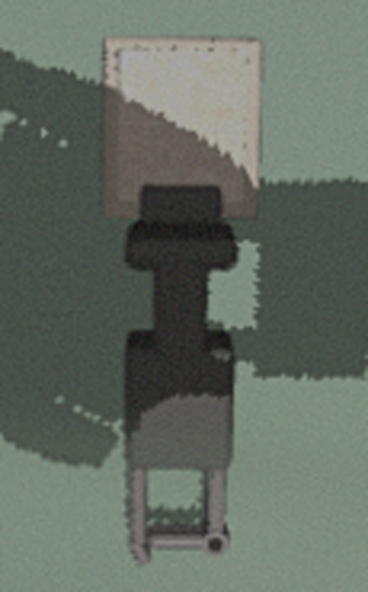

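The close crop shows the waist at v≈198.7 and u≈286.6 (full frame), and the gate bar with its pin on the right, as expected.

```bash
python3 - <<'E'
from h import *
g=wray("w1",286.6,198.7,32); print(g, wray("w1",286.6,105+345/3.2,32))
a=(wray("w1",263,117,6)+wray("w1",312,117,6))/2; b=(wray("w1",230+140/3.2,105+555/3.2,21)+wray("w1",230+216/3.2,105+550/3.2,21))/2
u=b-a; print(np.linalg.norm(u),np.degrees(np.arctan2(u[1],u[0])),a+81*u/np.linalg.norm(u))
E
```

```text
[541.14752805 406.07441827] [553.43668404 399.05703859]
168.85022292352446 -30.516126057379164 [544.52299653 404.65651786]
```

play_rows --motion '[[[0.002,0.005,0.03],[0,0,0.4],0.06],[[0,0,0.036],[0,0,0],0.06],[[0,0,0.036],[0,0,0],0.06],[[0,0,0.03],[0,0,0],0.06],[[0,0,0.014],[0,0,0],0.06]]'

```text
t: 3.48
tool_pos: [539.3, 403.8, 0.6]
tcp_rot: [-0.001, 0.262, 0.965, -0.001]
contact_force: [1.0, 0.1, 0.2]
gripper_width: 63.6
grasp_force: 0.0
```

play_rows --motion '[[[0,0,0],[0,0,0],0.06],[[0,0,0],[0,0,0],0.06],[[0,0,0],[0,0,0],0.06],[[0,0,0],[0,0,0],0.03],[[0,0,0],[0,0,0],0.03]]' --grip_force 25

```text
t: 3.9
tool_pos: [541.5, 405.2, 5.3]
tcp_rot: [0.001, 0.262, 0.965, 0.001]
contact_force: [0.5, 0.2, -0.3]
gripper_width: 50.2
grasp_force: 0.0
```

Well placed. Closing the fingers.

play_rows --motion '[[[0,0,0],[0,0,0],0.01],[[0,0,0],[0,0,0],0.01],[[0,0,0],[0,0,0],0.01],[[0,0,0],[0,0,0],0.01],[[0,0,0],[0,0,0],0.01]]' --grip_force 30

```text
t: 4.32
tool_pos: [540.4, 404.1, 3.6]
tcp_rot: [-0.0, 0.262, 0.965, -0.001]
contact_force: [-1.3, -3.0, 2.8]
gripper_width: 16.8
grasp_force: 1.4
```

play_rows --motion '[[[0,0,0],[0,0,0],0.005],[[0,0,0],[0,0,0],0.005],[[0,0,0],[0,0,0],0.005],[[0,0,0],[0,0,0],0.005],[[0,0,0],[0,0,0],0.005]]'

```text
t: 4.73
tool_pos: [540.4, 404.1, 3.6]
tcp_rot: [-0.0, 0.262, 0.965, -0.001]
contact_force: [-1.4, -2.9, 3.4]
gripper_width: 15.8
grasp_force: 29.9
```

```bash
python3 - <<'E'
from h import *
plan([(542,405,330,150,0.005),(620,-117,330,170.7,0.005),(620,-117,260,170.7,.005)],start=(542,405,5,150))
E
```

```text
[[[0,0,-0.041],[0,0,-0.0],0.005],[[0,0,-0.04],[0,0,-0.0],0.005],[[0,0,-0.041],[0,0,-0.0],0.005],[[0,0,-0.04],[0,0,-0.0],0.005],[[0,0,-0.041],[0,0,-0.0],0.005]]
[[[0,0,-0.041],[0,0,-0.0],0.005],[[0,0,-0.04],[0,0,-0.0],0.005],[[0,0,-0.041],[0,0,-0.0],0.005],[[-0.025,-0.032,0.0],[0,0,-1.6],0.005],[[-0.025,-0.032,0.0],[0,0,-1.6],0.005]]
[[[-0.023,-0.033,0.0],[0,0,-1.6],0.005],[[-0.023,-0.034,0.0],[0,0,-1.6],0.005],[[-0.021,-0.035,0.0],[0,0,-1.6],0.005],[[-0.021,-0.035,0.0],[0,0,-1.6],0.005],[[-0.019,-0.035,0.0],[0,0,-1.5],0.005]]
[[[-0.019,-0.036,0.0],[0,0,-1.6],0.005],[[-0.018,-0.037,0.0],[0,0,-1.6],0.005],[[-0.016,-0.037,0.0],[0,0,-1.6],0.005],[[-0.016,-0.037,0.0],[0,0,-1.6],0.005],[[-0.015,-0.038,0.0],[0,0,-1.6],0.005]]
[[[-0.013,-0.038,0.0],[0,0,-1.6],0.005],[[0,0,0.035],[0,0,-0.0],0.005],[[0,0,0.035],[0,0,-0.0],0.005],[[0,0,0],[0,0,0],0.005],[[0,0,0],[0,0,0],0.005]]
```

play_rows --motion '[[[0,0,-0.02],[0,0,0],0.005],[[0,0,-0.04],[0,0,0],0.005],[[0,0,-0.04],[0,0,0],0.005],[[0,0,-0.04],[0,0,0],0.005],[[0,0,-0.04],[0,0,0],0.005]]' --grip_force 45

```text
t: 5.15
tool_pos: [540.1, 405.0, 184.1]
tcp_rot: [-0.0, 0.262, 0.965, 0.0]
contact_force: [0.2, 0.5, -0.5]
gripper_width: 16.0
grasp_force: 44.9
```

play_rows --motion '[[[0,0,-0.04],[0,0,0],0.005],[[0,0,-0.04],[0,0,0],0.005],[[0,0,-0.04],[0,0,0],0.005],[[0,0,-0.025],[0,0,0],0.005],[[-0.025,-0.032,0],[0,0,-3.2],0.005]]'

```text
t: 5.57
tool_pos: [546.5, 371.5, 334.5]
tcp_rot: [0.004, 0.23, 0.973, 0.006]
contact_force: [1.3, -0.9, -1.8]
gripper_width: 16.0
grasp_force: 44.9
```

play_rows --motion '[[[-0.025,-0.033,0.0],[0,0,-1.6],0.005],[[-0.023,-0.034,0.0],[0,0,-1.6],0.005],[[-0.021,-0.035,0.0],[0,0,-1.6],0.005],[[-0.021,-0.035,0.0],[0,0,-1.6],0.005],[[-0.019,-0.035,0.0],[0,0,-1.5],0.005]]'

```text
t: 5.98
tool_pos: [575.8, 161.3, 327.6]
tcp_rot: [0.0, 0.166, 0.986, 0.0]
contact_force: [-0.1, 0.6, -1.5]
gripper_width: 15.8
grasp_force: 44.9
```

play_rows --motion '[[[-0.02,-0.035,0],[0,0,-1.6],0.005],[[-0.02,-0.036,0.0],[0,0,-1.6],0.005],[[-0.018,-0.037,0.0],[0,0,-1.6],0.005],[[-0.018,-0.037,0.0],[0,0,-1.6],0.005],[[-0.016,-0.037,0.0],[0,0,-1.6],0.005]]'

```text
t: 6.4
tool_pos: [614.1, -39.5, 327.6]
tcp_rot: [0.0, 0.097, 0.995, 0.0]
contact_force: [-0.4, -0.0, -0.2]
gripper_width: 15.4
grasp_force: 44.9
```

play_rows --motion '[[[-0.016,-0.038,0],[0,0,-1.6],0.005],[[-0.015,-0.038,0.0],[0,0,0],0.005],[[0,0,0.035],[0,0,0],0.005],[[0,0,0.035],[0,0,0],0.005],[[0,0,0],[0,0,0],0.005]]'

```text
t: 6.82
tool_pos: [625.4, -117.7, 244.9]
tcp_rot: [-0.011, 0.085, 0.996, 0.003]
contact_force: [-0.9, 0.5, -5.1]
gripper_width: 15.4
grasp_force: 44.9
```

play_rows --motion '[[[0,0,0],[0,0,0],0.005],[[0,0,0],[0,0,0],0.005],[[0,0,0],[0,0,0],0.005],[[0,0,0],[0,0,0],0.005],[[0,0,0],[0,0,0],0.005]]'

```text
t: 7.23
tool_pos: [631.5, -118.0, 262.0]
tcp_rot: [0.003, 0.084, 0.996, -0.001]
contact_force: [0.4, -1.3, -1.0]
gripper_width: 15.9
grasp_force: 44.9
```

```bash
python3 - <<'E'
from h import *
s,Rm,p,d=wrist("w2"); print(s["t"],s["tool_pos"],yaw(Rm),s["contact_force"],s["joints"])
E
```

```text
7.2333 [ 631.49402202 -118.00048376  262.02271155] 170.3687665810959 [ 0.36230222 -1.29575443 -0.99800395] [-2.72920530e-01  2.90885135e-01  1.02238737e+00 -4.99318960e-05
  1.82207774e+00 -1.67563051e+00]
```

View pics/w2.png

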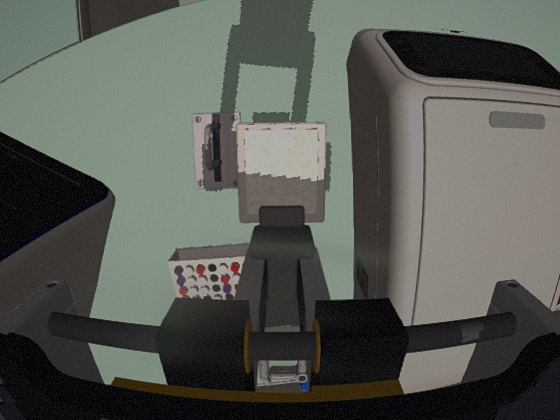

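The eye plate is at (193–240, 112–188), partly next to the tag plate, whose rear edge is at v≈123. I'll crop to see it better.

```bash
python3 - <<'E'
from h import *
f=np.load("w2.npz"); p=f["p"]
a=p[105:200,185:250]
cv2.imwrite("pics/w2c.png",np.clip(cv2.resize(a,None,fx=6,fy=6,interpolation=2).astype(float)*1.6,0,255).astype(np.uint8))
d=f["d"]; print(d[115:190:5,195:240:4].round().astype(int))
M=calibration("wrist")["tool_from_camera"]; 
T=f["T"];Rm=f["R"]
for u,v in [(238,123),(326,123),(282,123)]:
    q=wray("w2",u,v,T[2]+2.4); w=Rm.T@(np.array([*q,T[2]+2.4])-T); print("tag",w)
E
```

```text
[[417 417 417 417 416 416 418 418 417 414 416 418]
 [418 417 419 419 419 418 420 419 420 416 418 419]
 [421 422 421 374 379 401 419 422 421 423 423 173]
 [425 423 424 370 424 422 425 424 423 424 424 174]
 [423 425 424 371 426 425 425 425 424 426 425 176]
 [427 426 429 372 427 426 428 427 426 428 428 175]
 [431 428   0 373 430 429 428 430 429 428 430 175]
 [430 431 431 376 432 430 431 431 430 433 431 177]
 [434 432 434 378 433 433 433 433 432 433 434 177]
 [436 435 436 380 382 429 433 435 436 435 436 178]
 [438 437 436 384 384 405 435 437 437 437 436 180]
 [439 440 441 438 393 439 437 439 439 440 439 180]
 [442 440 443 441 441 442 441 442 440 440 442 181]
 [448 443 445 445 443 444 442 444 444 443 439 182]
 [451 441 446 447 447 445 446 446 446 445 444 183]]
tag [ 78.61795182 -24.01812778  -2.87088413]
tag [78.64120817 23.55212795 -2.90438701]
tag [78.34806863 -0.23122661 -2.88589055]
```

View pics/w2c.png

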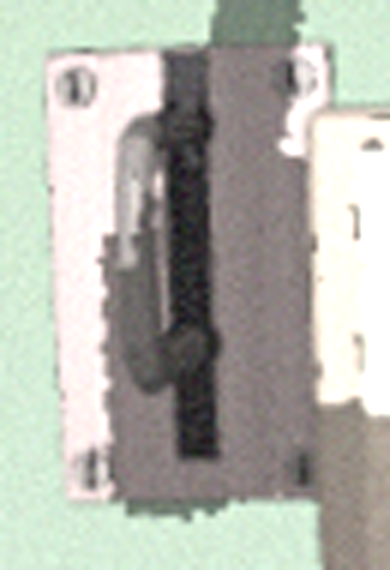

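The crop shows the plate corners at (48,48), (330,42), (65,500) and (~318,500), the front leg foot at about (190,128), the rear leg foot at about (195,345), and the top bar from (140,118) to (150,388).

```bash
python3 - <<'E'
from h import *
P=lambda x,y,z: wray("w2",185+x/6-.4,105+y/6-.4,z)
fl,fr,rl,rr=[P(*c,5) for c in [(48,48),(330,42),(65,500),(318,500)]]
print(fl,fr,rl,rr,[np.linalg.norm(a) for a in (fl-fr,rl-fl)])
m=rl-fl; print("yaw left edge",np.degrees(np.arctan2(m[1],m[0])))
n=fr-fl; print("front edge",np.degrees(np.arctan2(n[1],n[0]))-90+0)
a=P(190,128,5);b=P(195,345,5); m=b-a; print("legs",a,b,np.linalg.norm(m),np.degrees(np.arctan2(m[1],m[0])))
t0=P(140,115,61);t1=P(152,392,61); m=t1-t0; print("bar",t0,t1,np.linalg.norm(m),np.degrees(np.arctan2(m[1],m[0])))
# depth-based bar points
f=np.load("w2.npz"); c=calibration("wrist");K=c["mtx"];M=c["tool_from_camera"]
pts=[]
for v in range(112,180):
  for u in range(195,232):
    d=f["d"][v,u]
    if d<=0: continue
    A=np.array([u-K[0,2],v-K[1,2]]);r=np.hypot(*A);th=r/K[0,0]
    cam=np.array([A[0]/r*np.tan(th)*d,-A[1]/r*np.tan(th)*d,-d]); w=f["R"]@(M[:3,:3]@cam+M[:3,3])+f["T"]
    if 45<w[2]<75: pts.append(w)
pts=np.array(pts); print(len(pts),pts.min(0),pts.max(0),cv2.minAreaRect(pts[:,:2].astype(np.float32)))
vx=cv2.fitLine(pts[:,:2].astype(np.float32),cv2.DIST_HUBER,0,.01,.01).ravel(); print(np.degrees(np.arctan2(vx[1],vx[0])),vx[2:])
E
```

```text
[ 524.5430615  -223.07218947] [ 536.54251613 -159.40195484] [ 628.33601438 -241.53561318] [ 638.93675682 -181.95227391] [np.float64(64.79109266310844), np.float64(105.42236518763424)]
yaw left edge -10.08666770955318
front edge -10.672922873256084
legs [ 549.37546856 -194.13850827] [ 598.26374238 -202.8569139 ] 49.65958027556599 -10.111447194551461
bar [ 544.76381581 -191.9685889 ] [ 599.64596159 -200.87394106] 55.599957036525595 -9.216666713853941
316 [ 544.42261405 -206.46178611   45.02625115] [ 601.77574212 -191.00072391   63.3301195 ] ((573.1327514648438, -198.88949584960938), (8.245545387268066, 57.31364440917969), 80.81111907958984)
-8.581677 [ 572.08923 -197.96992]
```

play_rows --motion '[[[0.036,-0.018,0.012],[0,0,0],0.005],[[0.036,-0.018,0.012],[0,0,0],0.005],[[0.036,-0.018,0.012],[0,0,0],0.005],[[0.036,-0.018,0.012],[0,0,0],0.005],[[0.036,-0.018,0.012],[0,0,0],0.005]]'

```text
t: 7.7
tool_pos: [437.9, -176.5, 199.4]
tcp_rot: [0.001, 0.084, 0.996, -0.001]
contact_force: [0.2, -0.6, -0.4]
gripper_width: 15.5
grasp_force: 44.9
```

play_rows --motion '[[[0,0,0.03],[0,0,0],0.005],[[0,0,0.035],[0,0,0],0.005],[[0,0,0.035],[0,0,0],0.005],[[0,0,0.02],[0,0,0],0.005],[[0,0,0],[0,0,0],0.005]]'

```text
t: 8.12
tool_pos: [436.0, -174.5, 74.5]
tcp_rot: [-0.004, 0.084, 0.996, 0.002]
contact_force: [0.0, 1.0, -2.0]
gripper_width: 15.8
grasp_force: 44.9
```

play_rows --motion '[[[0,0,0],[0,0,0],0.005],[[0,0,0],[0,0,0],0.005],[[0,0,0],[0,0,0],0.005],[[0,0,0],[0,0,0],0.005],[[0,0,0],[0,0,0],0.005]]'

```text
t: 8.53
tool_pos: [440.2, -176.7, 80.7]
tcp_rot: [0.002, 0.084, 0.996, -0.001]
contact_force: [-0.3, -0.4, -1.2]
gripper_width: 15.9
grasp_force: 44.9
```

play_rows --motion '[[[0,0.0005,0.025],[0,0,0],0.005],[[0,0,0.025],[0,0,0],0.005],[[0,0,0.012],[0,0,0],0.005],[[0,0,0.006],[0,0,0],0.005],[[0,0,0],[0,0,0],0.005]]'

```text
t: 8.95
tool_pos: [438.5, -175.3, 9.9]
tcp_rot: [-0.001, 0.084, 0.996, 0.0]
contact_force: [-0.2, 0.1, -0.8]
gripper_width: 15.8
grasp_force: 44.9
```

play_rows --motion '[[[0,0,0],[0,0,0],0.005],[[0,0,0],[0,0,0],0.005],[[0,0,0],[0,0,0],0.005],[[0,0,0],[0,0,0],0.005],[[0,0,0],[0,0,0],0.005]]'

```text
t: 9.37
tool_pos: [439.7, -176.0, 11.8]
tcp_rot: [0.001, 0.084, 0.996, -0.0]
contact_force: [-0.4, -0.3, -1.0]
gripper_width: 15.5
grasp_force: 44.9
```

```bash
python3 - <<'E'
from h import *
s,Rm=state(); print(s["t"],s["tool_pos"],yaw(Rm),s["contact_force"])
p,d=snapshot("scene"); K=calibration("scene"); a=p[120:200,270:360]
t,_=snapshot("top"); b=t[195:265,340:400]
cv2.imwrite("pics/s3.png",np.hstack([cv2.resize(a,(450,420),interpolation=2),cv2.resize(b,(350,420),interpolation=2)]))
E
```

```text
9.3667 [ 439.73360618 -176.0104713    11.75828065] 170.31863916688735 [-0.42302119 -0.29449574 -0.99016516]
```

View pics/s3.png

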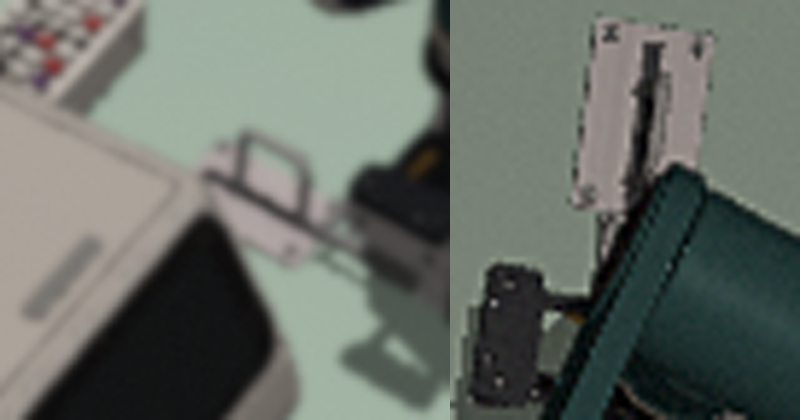

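play_rows --motion '[[[-0.003,0,0],[0,0,0],0.005],[[-0.003,0,0],[0,0,0],0.005],[[-0.003,0,0],[0,0,0],0.005],[[-0.003,0,0],[0,0,0],0.005],[[0,0,0],[0,0,0],0.005]]'

```text
t: 9.88
tool_pos: [451.8, -177.9, 11.0]
tcp_rot: [0.0, 0.084, 0.996, -0.0]
contact_force: [-1.4, -0.1, -0.2]
gripper_width: 15.5
grasp_force: 44.9
```

play_rows --motion '[[[-0.002,0,0],[0,0,0],0.005],[[-0.002,0,0],[0,0,0],0.005],[[-0.002,0,0],[0,0,0],0.005],[[-0.002,0,0],[0,0,0],0.005],[[0,0,0],[0,0,0],0.005]]'

```text
t: 10.3
tool_pos: [458.8, -178.9, 10.8]
tcp_rot: [-0.0, 0.084, 0.996, 0.0]
contact_force: [-1.9, 1.2, -0.5]
gripper_width: 15.2
grasp_force: 44.9
```

play_rows --motion '[[[-0.001,0,0],[0,0,0],0.005],[[-0.001,0,0],[0,0,0],0.005],[[-0.001,0,0],[0,0,0],0.005],[[-0.001,0,0],[0,0,0],0.005],[[-0.001,0,0],[0,0,0],0.005]]'

```text
t: 10.72
tool_pos: [463.6, -179.9, 10.9]
tcp_rot: [-0.0, 0.084, 0.996, -0.0]
contact_force: [-1.7, 1.2, 0.0]
gripper_width: 15.5
grasp_force: 44.9
```

play_rows --motion '[[[-0.0015,0,0],[0,0,0],0.005],[[-0.0015,0,0],[0,0,0],0.005],[[-0.0015,0,0],[0,0,0],0.005],[[-0.0015,0,0],[0,0,0],0.005],[[0,0,0],[0,0,0],0.005]]'

```text
t: 11.13
tool_pos: [469.8, -180.7, 10.6]
tcp_rot: [-0.0, 0.084, 0.996, 0.0]
contact_force: [-1.8, 1.7, -1.3]
gripper_width: 15.8
grasp_force: 44.9
```

play_rows --motion '[[[-0.0015,0,0],[0,0,0],0.005],[[-0.0015,0,0],[0,0,0],0.005],[[-0.0015,0,0],[0,0,0],0.005],[[-0.0015,0,0],[0,0,0],0.005],[[0,0,0],[0,0,0],0.005]]'

```text
t: 11.55
tool_pos: [476.3, -181.9, 11.0]
tcp_rot: [0.001, 0.084, 0.996, 0.0]
contact_force: [-0.4, 2.3, -2.2]
gripper_width: 15.9
grasp_force: 44.8
```

play_rows --motion '[[[-0.0015,0,0],[0,0,0],0.005],[[-0.0015,0,0],[0,0,0],0.005],[[-0.001,0,0],[0,0,0],0.005],[[-0.001,0,0],[0,0,0],0.005],[[0,0,0],[0,0,0],0.005]]'

```text
t: 11.97
tool_pos: [481.4, -182.8, 11.2]
tcp_rot: [0.001, 0.084, 0.996, -0.0]
contact_force: [-1.1, 2.7, -0.7]
gripper_width: 15.5
grasp_force: 44.8
```

play_rows --motion '[[[-0.001,0,0],[0,0,0],0.005],[[-0.001,0,0],[0,0,0],0.005],[[-0.001,0,0],[0,0,0],0.005],[[0,0,0],[0,0,0],0.005],[[0,0,0],[0,0,0],0.005]]'

```text
t: 12.38
tool_pos: [484.7, -183.1, 11.2]
tcp_rot: [0.001, 0.084, 0.996, 0.0]
contact_force: [2.8, 3.1, -1.8]
gripper_width: 15.8
grasp_force: 44.8
```

play_rows --motion '[[[-0.001,0,0],[0,0,0],0.005],[[-0.0005,0,0],[0,0,0],0.005],[[-0.0005,0,0],[0,0,0],0.005],[[0,0,0],[0,0,0],0.005],[[0,0,0],[0,0,0],0.005]]'

```text
t: 12.8
tool_pos: [485.8, -183.8, 11.1]
tcp_rot: [0.0, 0.084, 0.996, -0.0]
contact_force: [2.0, 2.5, -0.3]
gripper_width: 15.7
grasp_force: 44.8
```

play_rows --motion '[[[-0.0005,0,0],[0,0,0],0.005],[[-0.0005,0,0],[0,0,0],0.005],[[-0.0005,0,0],[0,0,0],0.005],[[0,0,0],[0,0,0],0.005],[[0,0,0],[0,0,0],0.005]]'

```text
t: 13.22
tool_pos: [486.8, -184.4, 10.9]
tcp_rot: [-0.0, 0.085, 0.996, -0.0]
contact_force: [-1.1, 1.1, -1.2]
gripper_width: 15.6
grasp_force: 44.9
```

play_rows --motion '[[[-0.0005,0,0],[0,0,0],0.005],[[-0.0005,0,0],[0,0,0],0.005],[[-0.0005,0,0],[0,0,0],0.005],[[0,0,0],[0,0,0],0.005],[[0,0,0],[0,0,0],0.005]]'

```text
t: 13.63
tool_pos: [488.5, -184.2, 10.9]
tcp_rot: [-0.0, 0.084, 0.996, -0.0]
contact_force: [-0.2, -0.1, -0.5]
gripper_width: 15.6
grasp_force: 44.9
```

play_rows --motion '[[[0.002,0,0],[0,0,0],0.005],[[0.0025,0,0],[0,0,0],0.005],[[0.0025,0,0],[0,0,0],0.005],[[0.0025,0,0],[0,0,0],0.005],[[0.0025,0,0],[0,0,0],0.005]]'

```text
t: 14.05
tool_pos: [476.3, -182.0, 10.9]
tcp_rot: [-0.0, 0.084, 0.996, -0.0]
contact_force: [0.3, 0.4, -1.2]
gripper_width: 15.9
grasp_force: 44.9
```

play_rows --motion '[[[0.001,0,0],[0,0,0],0.005],[[0.001,0,0],[0,0,0],0.005],[[0.0005,0,0],[0,0,0],0.005],[[0,0,0],[0,0,0],0.005],[[0,0,0],[0,0,0],0.005]]'

```text
t: 14.47
tool_pos: [474.3, -181.7, 11.0]
tcp_rot: [0.0, 0.084, 0.996, -0.0]
contact_force: [-0.8, 0.7, -1.4]
gripper_width: 15.8
grasp_force: 44.9
```

play_rows --motion '[[[0.001,0,0],[0,0,0],0.005],[[0.0005,0,0],[0,0,0],0.005],[[0.0005,0,0],[0,0,0],0.005],[[0,0,0],[0,0,0],0.005],[[0,0,0],[0,0,0],0.005]]'

```text
t: 14.88
tool_pos: [472.2, -181.4, 11.0]
tcp_rot: [0.0, 0.084, 0.996, -0.0]
contact_force: [0.3, 0.1, -1.0]
gripper_width: 15.6
grasp_force: 44.9
```

play_rows --motion '[[[0.0005,0,0],[0,0,0],0.005],[[0.0005,0,0],[0,0,0],0.005],[[0.0005,0,0],[0,0,0],0.005],[[0,0,0],[0,0,0],0.005],[[0,0,0],[0,0,0],0.005]]'

```text
t: 15.3
tool_pos: [470.8, -181.1, 11.0]
tcp_rot: [0.0, 0.084, 0.996, -0.0]
contact_force: [0.5, 0.1, -0.2]
gripper_width: 15.7
grasp_force: 44.9
```

play_rows --motion '[[[0.0005,0,0],[0,0,0],0.005],[[0.0005,0,0],[0,0,0],0.005],[[0.0005,0,0],[0,0,0],0.005],[[0,0,0],[0,0,0],0.005],[[0,0,0],[0,0,0],0.005]]'

```text
t: 15.72
tool_pos: [470.4, -181.1, 11.1]
tcp_rot: [0.001, 0.084, 0.996, -0.0]
contact_force: [4.9, -0.7, -3.5]
gripper_width: 15.6
grasp_force: 44.9
```

play_rows --motion '[[[0.0003,0,0],[0,0,0],0.005],[[0,0,0],[0,0,0],0.005],[[0,0,0],[0,0,0],0.005],[[0,0,0],[0,0,0],0.005],[[0,0,0],[0,0,0],0.005]]'

```text
t: 16.13
tool_pos: [470.4, -181.1, 11.1]
tcp_rot: [0.002, 0.084, 0.996, -0.0]
contact_force: [5.7, -0.2, -4.5]
gripper_width: 15.8
grasp_force: 44.9
```

play_rows --motion '[[[-0.001,0,0],[0,0,0],0.005],[[-0.001,0,0],[0,0,0],0.005],[[0,0,0.001],[0,0,0],0.005],[[0,0,0.002],[0,0,0],0.005],[[0,0,0.001],[0,0,0],0.005]]'

```text
t: 16.55
tool_pos: [470.7, -181.1, 6.7]
tcp_rot: [-0.0, 0.084, 0.996, -0.0]
contact_force: [1.7, -0.9, -0.5]
gripper_width: 15.6
grasp_force: 44.9
```

play_rows --motion '[[[0,0,0.001],[0,0,0],0.005],[[0,0,0.001],[0,0,0],0.005],[[0,0,0.0005],[0,0,0],0.005],[[0,0,0],[0,0,0],0.005],[[0,0,0],[0,0,0],0.005]]'

```text
t: 16.97
tool_pos: [470.7, -181.1, 4.3]
tcp_rot: [-0.0, 0.084, 0.996, 0.0]
contact_force: [-0.0, -1.0, -2.0]
gripper_width: 15.8
grasp_force: 44.9
```

play_rows --motion '[[[0,0,0.0005],[0,0,0],0.005],[[0,0,0.0005],[0,0,0],0.005],[[0,0,0.0003],[0,0,0],0.005],[[0,0,0],[0,0,0],0.005],[[0,0,0],[0,0,0],0.005]]'

```text
t: 17.38
tool_pos: [470.8, -181.1, 3.5]
tcp_rot: [-0.0, 0.084, 0.996, -0.0]
contact_force: [-2.2, -0.2, 3.4]
gripper_width: 15.5
grasp_force: 44.9
```

play_rows --motion '[[[0,0,0],[0,0,0],0.02],[[0,0,0],[0,0,0],0.03],[[0,0,0],[0,0,0],0.05],[[0,0,0],[0,0,0],0.05],[[0,0,0],[0,0,0],0.05]]' --grip_force 10

```text
t: 17.8
tool_pos: [471.0, -181.2, 3.0]
tcp_rot: [0.0, 0.084, 0.996, -0.0]
contact_force: [0.2, -0.1, -0.7]
gripper_width: 43.4
grasp_force: 0.0
```

play_rows --motion '[[[0,0,0],[0,0,0],0.05],[[0,0,0],[0,0,0],0.05],[[0,0,0],[0,0,0],0.05],[[0,0,0],[0,0,0],0.05],[[0,0,-0.005],[0,0,0],0.05]]'

```text
t: 18.22
tool_pos: [470.1, -180.7, 7.3]
tcp_rot: [-0.001, 0.084, 0.996, 0.0]
contact_force: [1.0, 1.0, -1.0]
gripper_width: 49.8
grasp_force: 0.0
```

play_rows --motion '[[[0,0,-0.01],[0,0,0],0.05],[[0,0,-0.02],[0,0,0],0.05],[[0,0,-0.03],[0,0,0],0.05],[[0,0,-0.03],[0,0,0],0.05],[[0,0,-0.03],[0,0,0],0.05]]'

```text
t: 18.63
tool_pos: [470.8, -181.1, 130.4]
tcp_rot: [0.0, 0.084, 0.996, -0.0]
contact_force: [0.7, 0.4, 0.1]
gripper_width: 49.8
grasp_force: 0.0
```

play_rows --motion '[[[0,0,-0.02],[0,0,0],0.05],[[0,0,0],[0,0,0],0.05],[[0,0,0],[0,0,0],0.05],[[0,0,0],[0,0,0],0.05],[[0,0,0],[0,0,0],0.05]]'

```text
t: 19.05
tool_pos: [469.9, -180.6, 146.3]
tcp_rot: [-0.002, 0.084, 0.996, 0.001]
contact_force: [-0.3, 0.4, -0.2]
gripper_width: 50.1
grasp_force: 0.0
```

```bash
python3 - <<'E'
from h import *
s,Rm,p,d=wrist("w4"); print(s["t"],s["tool_pos"],s["contact_force"],s["gripper_width"])
cv2.imwrite("pics/w4c.png",np.clip(cv2.resize(p[90:350,180:390],None,fx=2.3,fy=2.3,interpolation=2).astype(float)*1.5,0,255).astype(np.uint8))
E
```

```text
19.05 [ 469.89079131 -180.6006451   146.28103657] [-0.33232441  0.44294913 -0.23176978] 50.07056152117245
```

View pics/w4c.png

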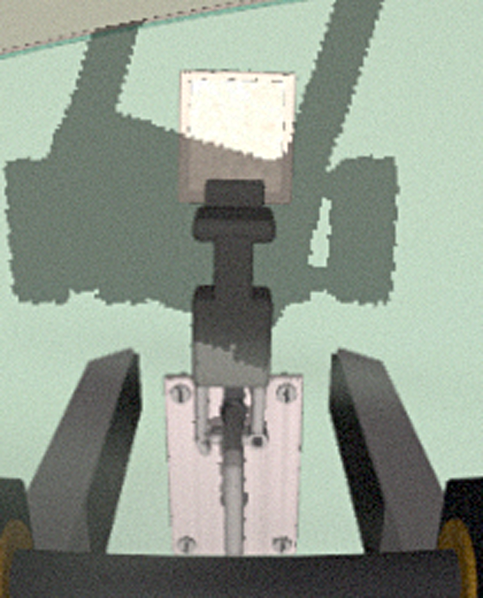

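The crop shows the hook lying flat. The leg is in the fork at about (233,400), the shut gate crosses behind it at v≈438, and the fingers are clear.

```bash
python3 -c "
from h import *
print(arm.sign_off())"
```

```text
the job is handed in; nothing more can be done
None
```

The hook is clipped on the staple's front leg with the gate shut. The tug read about 5.7 N at the wrist, and the hook was laid flat, released and handed in at about 19 s; the judge's verdict isn't shown.

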